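# Pick out the heavy-wall gudgeon pin and present it to the connecting rod

### The arm

A 6-joint arm with a two-finger parallel gripper is mounted at the origin on the work surface. World frame = base frame: x ahead of the robot, y to its left, z up, the work surface at z = 0. Lengths are in m, angles in degrees, forces in N, time in s.
With the tool pointing down it reaches from about 0.25 to 0.725 m from the base axis. Payload 9.7 kg.
Tool frame: the origin (TCP) lies between the finger pads; the fingertips stand 22 mm ahead of it and the grasp point (between the pads) lies 3 mm ahead of it; z points along the fingers, y is the line along which they close (so a half turn about z gives the same grasp; the last joint's range is limited). The gripper opens to 85 mm and grips with 20 to 120 N. Pads are 22 mm wide; open, the fingers measure 114 mm over their backs; the gripper's body (76 mm by 85 mm) begins 54 mm behind the grasp point. The pads swing forward as they close: fully open they stand 13 mm farther back than shut.
Start: joints at [-63.942, 4.979, 10.078, 95.1, 0, 90], TCP at [0.242, -0.494, 0.253] pointing down, gripper open.
Joint ranges: [-179.16, 179.16], [-48.56, 103.87], [-65.8, 70.77], [-126.05, 130.52], [-82.76, 87.17], [-180, 180]. Speed limits (degrees/s): [127.2, 127.2, 147.25, 180, 180, 180].

### API

Orientations are given as [roll, pitch, yaw] about the fixed x, y, z axes, in that order (R = Rz(yaw) Ry(pitch) Rx(roll)).
In Python, from workcell import bot, viewer, finder gives the robot as it stands.
- The arm moves only by the tool move_arm, never from a script. Its arguments are lists of equal length, an entry for each row: "offset": the shift along the tool's x, y, z in cm, a list of three; "twist": the turn, a rotation vector about the tool's x, y, z in rad, a list of three; "grip": the opening, from 0 (shut) to 1 (fully open). In form: {"offset": [[x, y, z], ...], "twist": [[ax, ay, az], ...], "grip": [grip, ...]}. A call has 1 to 5 rows; each row shifts and turns the commanded pose from where the row before left it, along the tool's axes as they then stand; what a row does not reach is not made up. A row lasts 1/10 s, in which the tool goes at most 50 mm and 8.59 degrees, less where a joint would pass 70% of its speed; a pose out of reach is approached as far as the arm can. A call is refused whole if a number of a shift passes 5 or a number of a turn 0.15, either way. A call with a gripper value outside its range is refused whole. The fingers move at their own pace and stop on an object; "force" is the grip in N (left out, the last holds). Time passes only in rows, so rows that do not move let the fingers close. It gives the time, the measured TCP pose, the force, the opening and the grip force at its end, in the units of the state.
- bot.get_obs(): the state, without advancing time (a new reading comes with each control period).
- viewer.camera(name): name is "side" or "top"; returns a dict with "color" (384x512x3 uint8, red, green, blue), "depth" (384x512 float32, m along the optical axis (not along the pixel's ray), 0 where there is no reading), "vfov" (degrees; the focal length in pixels is half the picture's height over the tangent of half this angle, whatever the lens; pixels are square), "cx", "cy" (the principal point, pixels), "position" and "attitude" of the camera in the world. Camera axes: x right, y down, z forward; pixel columns grow to the right and rows downward; lengths in m; the calibration is good to about 2 mm. A picture is of the moment at which its call begins.
- bot.job_done(): hands the job in; it is judged then, once.
Trained networks look in a picture, given as the dict that the camera call returned (one of the last four; its "shot" number tells which), for a name from the list of things; names that differ only in an ending like _2 or _b are one class to them, and where a whole thing is asked for, a point or a joint stands for the part that bears it (a point fixed in the world has none). Each returns a list of dicts, best first, with "p" (0 to 1); they miss things now and then, are a little off and sometimes report something else, mostly with a low value. They report only what shows in the picture. A call takes as long as a camera call. They do not tell look-alikes from the thing itself.
- finder.boxes_of(picture, thing): "position" ([column, row] in pixels, amid what is visible of it).
- finder.pinpoint(picture, thing): "position" ([column, row] in pixels: a listed point, or the origin of a listed thing).
The state is a dict: "time": time; "q": joint angles; "qd": joint speeds; "joint_efforts": joint torques, N m; "ee_pos": TCP position; "tcp_rot": TCP orientation; "wrist_force": force on the tool from outside, world axes, zero at the start; "torque": the same for the moment, N m; "opening": finger opening in m; "grasp_force": force on a finger pad.
Only numpy, scipy, OpenCV 4.12 (cv2) and the standard library are available. Lean on these libraries where they do the work, as an engineer would, in place of code of your own. Each camera call takes 0.05 s, during which the arm holds its last target. There are 200 camera calls.

### The job

First put the gudgeon pin that is too short into the scrap bin. Then lift the two full-length pins in turn to feel their weight, stand the lighter one back upright on the surface plate, and finish holding the heavier one upright and still a few centimetres above the small-end eye of the connecting rod, centred over its hole without touching the rod. Do not knock over a full-length pin, and leave the other parts on the bench where they are.

Things in the scene. Friction and masses are not known exactly. Their poses are not given: they have to be found in the camera images.
- pin_1_mid (a point): One of three steel gudgeon pins standing on the plate: plain round bar, 40 mm diameter, ends plugged. Two are 90 mm long and look alike, one is 66 mm; which is which changes from run to run. Each weighs 0.25 to 0.8 kg; one 90 mm pin outweighs the other by at least 0.25 kg. This point: centre of the pin, half-way up; z along the pin.
- pin_2_mid (a point): One of three steel gudgeon pins standing on the plate: plain round bar, 40 mm diameter, ends plugged. Two are 90 mm long and look alike, one is 66 mm; which is which changes from run to run. Each weighs 0.25 to 0.8 kg; one 90 mm pin outweighs the other by at least 0.25 kg. This point: centre of the pin, half-way up; z along the pin.
- pin_3_mid (a point): One of three steel gudgeon pins standing on the plate: plain round bar, 40 mm diameter, ends plugged. Two are 90 mm long and look alike, one is 66 mm; which is which changes from run to run. Each weighs 0.25 to 0.8 kg; one 90 mm pin outweighs the other by at least 0.25 kg. This point: centre of the pin, half-way up; z along the pin.
- plate: Dark steel surface plate on a blue base, fixed to the bench: 220 (x) by 370 (y) mm, top face 45 mm above the bench. Origin at the centre of its underside, on the bench; x along the short side, y along the long side.
- bin: Grey plastic scrap bin, open at the top, fixed: 180 (x) by 160 (y) mm outside, 50 mm high, walls and floor 5 mm. Origin at the centre of its underside, on the bench.
- rod: Forged connecting rod lying flat, fixed, on two wooden rests; 34 mm thick, its upper face 48 mm above the bench. Origin on the bench under the centre of the small-end eye; x points along the rod to the big end, whose centre is 170 mm away (big end 92 mm across, bolts to 58 mm either side).
- rod_eye (a point): Centre of the hole in the connecting rod's small end (the smaller ring: 66 mm outside, 41 mm bore), level with the ring's upper face, 48 mm above the bench; z up.
- piston_mid (a point): Aluminium piston 74 mm in diameter, 64 mm high, standing on the bench beyond the plate: loose, to be left alone; this point is about its middle
- vblock_mid (a point): Dark steel V-block 50 by 60 mm, 50 mm high, on the bench beyond the plate: loose, to be left alone; this point is about its middle
- cap_mid (a point): Main-bearing cap, a dark steel bridge 28 by 90 mm, 42 mm high (48 mm over its bolt heads), on the bench beyond the plate: loose, to be left alone; this point is about its middle
Mind the look-alikes: they are no part of the job. Leave any green or pink look-alike of the bin alone. Leave any blue look-alike of the part that bears pin_2_mid alone.

How it is judged:
By the outcome, as a careful person would: the job done as asked, in the order asked, and still so for the second after the job is handed in, while the arm keeps its last pose, push and grip.
It also fails if it takes over 72 s, if anything falls off the work surface, if the arm or the gripper's body presses on something with over 40 N, if the wrist force passes 120 N, or if a joint passes its speed limit or range.

## Working session

There is one attempt and no reset: what is moved stays moved. The work goes in short steps, Python scripts to look and compute and a tool call to move; the robot and the scene stay as the last step left them, time stands still between calls to the robot, and variables do not carry over. Pictures are saved under pics/ and viewed, at most 10 in all, crops included, and the job is handed in when it is done.

Besides the shell and the picture viewer there is one more tool, called after "Call:" by a JSON object that holds its "name" and its "arguments", one argument or row to a line. move_arm: Moves the arm, as the interface text tells. Its arguments: {"type":"object","properties":{"offset":{"type":"array","items":{"type":"array","items":{"type":"number"}}},"twist":{"type":"array","items":{"type":"array","items":{"type":"number"}}},"grip":{"type":"array","items":{"type":"number"}},"force":{"type":"number"}},"required":["offset","twist","grip"]}

```bash
mkdir -p pics; cat > h.py <<'E'
import numpy as np, cv2
from workcell import bot, viewer, finder
from scipy.spatial.transform import Rotation as R
def K(p): return p["color"].shape[0]/2/np.tan(np.radians(p["vfov"])/2)
def pose(p):
    a=np.array(p["attitude"],float)
    M=a if a.shape==(3,3) else R.from_euler('xyz',a,degrees=True).as_matrix()
    return M,np.array(p["position"])
def cloud(p):
    M,t=pose(p);f=K(p);d=p["depth"];v,u=np.indices(d.shape)
    c=np.stack([(u-p["cx"])/f*d,(v-p["cy"])/f*d,d],-1)
    w=c@M.T+t; w[d==0]=np.nan; return w
def ray(p,px,z):
    M,t=pose(p);f=K(p);r=M@np.array([(px[0]-p["cx"])/f,(px[1]-p["cy"])/f,1]);return t+r*(z-t[2])/r[2]
def save(p,n): cv2.imwrite("pics/"+n,p["color"][...,::-1])
E
python3 - <<'E'
from h import *
for n in("top","side"):
    p=viewer.camera(n);save(p,n+"0.png");np.save(n+".npy",p,allow_pickle=True)
    print(n,p["position"],p["attitude"],p["vfov"],p["cx"],p["cy"]);W=cloud(p)
    for t in("pin_1_mid","bin","rod_eye","rod","plate","piston_mid","vblock_mid","cap_mid"):
        for r in finder.pinpoint(p,t)[:5]:
            x=r["position"];i=np.clip(np.round(x[::-1]).astype(int),0,[383,511]);print(t,round(r["p"],2),np.round(x),W[i[0],i[1]].round(3),ray(p,x,{'pin_1_mid':.09,'rod_eye':.048}.get(t,0)).round(3)[:2])
o=bot.get_obs();print(o)
E
```

```text
top [0.38942476 0.09412335 1.41845565] [-171.40159736    0.37991928  -89.89170836] 47.37885416998448 255.91482404841068 197.929328136702
pin_1_mid 0.52 [323. 212.] [ 0.542 -0.095  0.135] [ 0.546 -0.102]
bin 0.91 [186. 248.] [0.44  0.328 0.008] [0.439 0.328]
bin 0.78 [109. 264.] [0.389 0.573 0.007] [0.39  0.576]
bin 0.75 [176. 166.] [0.71  0.369 0.002] [0.712 0.37 ]
bin 0.69 [324. 214.] [ 0.535 -0.097  0.138] [ 0.553 -0.117]
rod_eye 0.96 [408. 249.] [ 0.438 -0.38   0.016] [ 0.435 -0.369]
rod_eye 0.6 [322. 150.] [ 0.749 -0.107  0.063] [ 0.753 -0.108]
rod 0.91 [405. 250.] [ 0.435 -0.372  0.011] [ 0.434 -0.376]
plate 0.88 [285. 216.] [0.532 0.016 0.111] [0.546 0.008]
piston_mid 0.77 [322. 153.] [ 0.738 -0.106  0.065] [ 0.756 -0.116]
vblock_mid 0.91 [250. 143.] [0.781 0.123 0.029] [0.79  0.122]
cap_mid 0.76 [291. 144.] [ 0.775 -0.01   0.04 ] [ 0.787 -0.014]
cap_mid 0.6 [404. 252.] [ 0.428 -0.367  0.016] [ 0.429 -0.372]
side [-0.03795795  0.89028966  1.08299816] [-135.50151998    0.99796327 -143.44928644] 42.35791109432063 258.8287380356606 189.0736301539494
pin_1_mid 0.68 [303. 149.] [ 0.
[... 542 characters left out ...]
-0.008  0.035] [ 0.787 -0.036]
{'time': 0.9, 'q': array([-6.39425224e+01,  4.97801616e+00,  1.00781665e+01,  9.50987776e+01,
       -1.40083302e-04,  9.00013882e+01]), 'qd': array([-0.00694271, -0.03923244,  0.04377789,  0.04496709, -0.00909824,
       -0.00713559]), 'joint_efforts': array([ 6.46154149e-05, -5.20097280e+01,  4.64856470e+01,  1.51920260e-03,
       -5.22602863e-05, -3.29451069e-06]), 'ee_pos': array([ 0.24159939, -0.49409499,  0.2532922 ]), 'tcp_rot': array([1.79998627e+02, 1.40050042e-04, 2.60560894e+01]), 'wrist_force': array([ 0.40724858, -0.15763475,  0.41471713]), 'torque': array([ 0.04444247, -0.02422981, -0.02124348]), 'grasp_force': 0.0, 'opening': 0.0856147698275428}
```

View pictures.

View pics/top0.png

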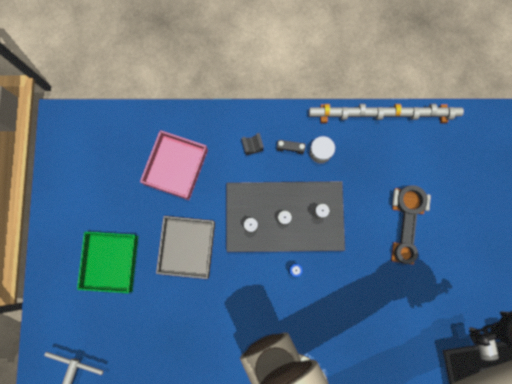

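View pics/side0.png

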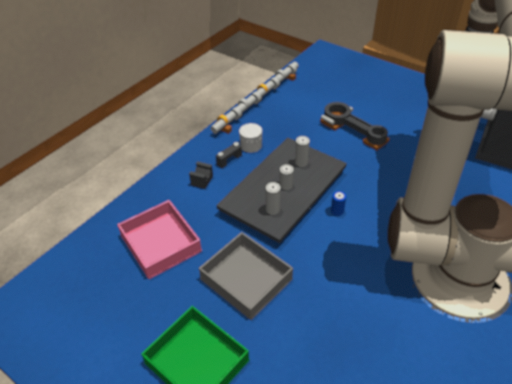

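Top view: pins on the plate at (251,225), (285,217), (322,211); the blue look-alike is at (295,270) on the bench. Bins: grey (186,248), green look-alike (108,262), pink look-alike (175,165). Rod small eye is at (405,253) and big end at (411,200). In the side view the middle pin (287,177) looks short, against (273,198) and (302,150). I'll measure the heights and check a crop.

```bash
python3 - <<'E'
from h import *
P={n:np.load(n+".npy",allow_pickle=True).item() for n in("top","side")}
for n,p in P.items():
    W=cloud(p);z=W[...,2]
    m=((z>.075)&(z<.2)&(W[...,0]>.4)&(W[...,0]<.66)&(abs(W[...,1])<.22)).astype(np.uint8)
    k,l,s,c=cv2.connectedComponentsWithStats(m)
    for i in range(1,k):
        if s[i,4]<15: continue
        q=W[l==i];zt=np.percentile(q[:,2],90);t=q[q[:,2]>zt-.008]
        print(n,c[i].round(),s[i,4],"z",zt.round(4),"top mean",t.mean(0).round(4),"ext",(q.min(0)).round(3),q.max(0).round(3))
    # plate top, bin walls
    m=(abs(z-.045)<.012)&(W[...,0]>.38)&(W[...,0]<.7)&(W[...,1]<.25)&(W[...,1]>-.25)
    pl=W[m];print("plate pts",np.percentile(pl,[1,50,99],axis=0).round(3).tolist())
    r=(z>.03)&(z<.07)&(W[...,1]>.2)&(W[...,1]<.45)&(W[...,0]>.3)&(W[...,0]<.58)
    b=W[r];print("bin",len(b),cv2.minAreaRect(b[:,:2].astype(np.float32)))
    r=(z>.035)&(z<.065)&(W[...,1]<-.28)&(W[...,1]>-.48)&(W[...,0]>.38)&(W[...,0]<.7)
    b=W[r];b2=b[b[:,0]<.475];print("rod",len(b),cv2.minAreaRect(b[:,:2].astype(np.float32)),"eye",b2.min(0),b2.max(0))
g=P["side"]["color"][110:240,220:350,::-1];t=P["top"]["color"][215:285,370:440,::-1]
cv2.imwrite("pics/crop.png",np.hstack([cv2.resize(g,(400,400)),cv2.resize(t,(400,400))]))
E
```

```text
top [321. 211.] 182 z 0.1378 top mean [ 0.5481 -0.0913  0.135 ] ext [ 0.528 -0.11   0.076] [ 0.566 -0.071  0.14 ]
top [284. 217.] 149 z 0.1145 top mean [0.5307 0.019  0.1112] ext [0.511 0.    0.077] [0.55  0.038 0.118]
top [250. 224.] 154 z 0.1379 top mean [0.5061 0.1202 0.1349] ext [0.487 0.103 0.084] [0.524 0.138 0.14 ]
plate pts [[0.433, -0.167, 0.038], [0.539, 0.015, 0.045], [0.649, 0.239, 0.052]]
bin 471 ((0.4443250894546509, 0.3264041543006897), (0.16138647496700287, 0.18016238510608673), 84.34041595458984)
rod 1084 ((0.5180907249450684, -0.3788421154022217), (0.1153617799282074, 0.24775119125843048), 81.91175079345703) eye [ 0.39668648 -0.39760548  0.03505025] [ 0.47455917 -0.33145331  0.05617479]
side [302. 148.] 278 z 0.1336 top mean [ 0.5461 -0.0846  0.1321] ext [ 0.527 -0.107  0.075] [ 0.568 -0.064  0.137]
side [286. 173.] 216 z 0.1102 top mean [0.529  0.0248 0.1083] ext [0.51  0.001 0.075] [0.55  0.045 0.113]
side [272. 195.] 329 z 0.134 top mean [0.5045 0.1259 0.1322] ext [0.484 0.105 0.075] [0.525 0.147 0.139]
plate pts [[0.43, -0.161, 0.035], [0.521, 0.049, 0.043], [0.648, 0.244, 0.051]]
bin 1244 ((0.46740469336509705, 0.3036823570728302), (0.21135832369327545, 0.23584578931331635), 85.18829345703125)
rod 644 ((0.5167677998542786, -0.3800877630710602), (0.10901667922735214, 0.24746492505073547), 89.51823425292969) eye [ 0.39319845 -0.39324375  0.03507793] [ 0.47497775 -0.32482215  0.05054609]
```

View pics/crop.png

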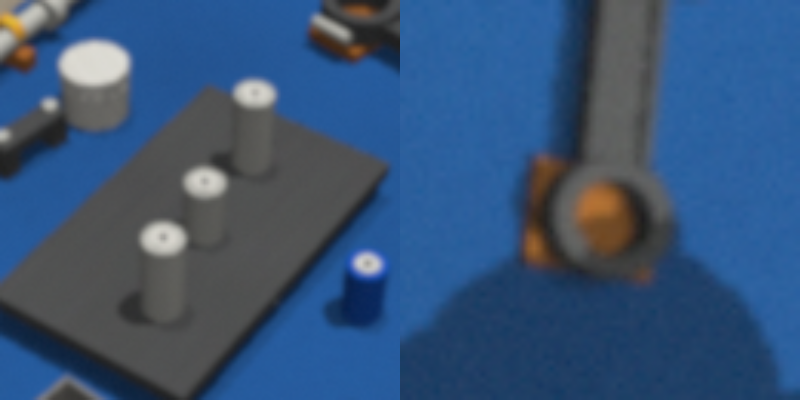

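The crop shows all three pins: the middle one, at about (205,205), is clearly the short one (top at 0.111 against 0.135). The blue can sits off the plate, and the small eye of the rod is the ring at right. I'll turn the tool to yaw 90, so that tool x = world +y, tool y = world +x and tool z = down.

Call:
{"name": "move_arm", "arguments": {
  "offset": [
    [0, 0, 0],
    [0, 0, 0],
    [0, 0, 0],
    [0, 0, 0]
  ],
  "twist": [
    [0, 0, -0.14],
    [0, 0, -0.14],
    [0, 0, -0.14],
    [0, 0, -0.14]
  ],
  "grip": [1, 1, 1, 1]
}}

```text
time: 1.3
ee_pos: [0.2416, -0.4941, 0.2533]
tcp_rot: [180.0, 0.0, 58.5]
wrist_force: [0.4, -0.6, 0.0]
opening: 0.0854
grasp_force: 0.0
```

Call:
{"name": "move_arm", "arguments": {
  "offset": [
    [0, 0, 0],
    [0, 0, 0],
    [0, 0, 0],
    [0, 0, 0]
  ],
  "twist": [
    [0, 0, -0.14],
    [0, 0, -0.14],
    [0, 0, -0.14],
    [0, 0, -0.136]
  ],
  "grip": [1, 1, 1, 1]
}}

```text
time: 1.7
ee_pos: [0.2416, -0.4941, 0.2533]
tcp_rot: [-180.0, -0.0, 90.3]
wrist_force: [-0.3, 0.3, -0.3]
opening: 0.0853
grasp_force: 0.0
```

Call:
{"name": "move_arm", "arguments": {
  "offset": [
    [3.66, 2.06, 0],
    [3.66, 2.06, 0],
    [3.66, 2.06, 0],
    [3.66, 2.06, 0],
    [3.66, 2.06, 0]
  ],
  "twist": [
    [0, 0, 0],
    [0, 0, 0],
    [0, 0, 0],
    [0, 0, 0],
    [0, 0, 0]
  ],
  "grip": [1, 1, 1, 1, 1]
}}

```text
time: 2.2
ee_pos: [0.3451, -0.3096, 0.2534]
tcp_rot: [180.0, 0.0, 90.0]
wrist_force: [0.6, -0.8, 0.0]
opening: 0.0856
grasp_force: 0.0
```

Call:
{"name": "move_arm", "arguments": {
  "offset": [
    [3.66, 2.06, 0],
    [3.66, 2.06, 0],
    [3.66, 2.06, 0],
    [3.66, 2.06, 0],
    [3.66, 2.06, 0]
  ],
  "twist": [
    [0, 0, 0],
    [0, 0, 0],
    [0, 0, 0],
    [0, 0, 0],
    [0, 0, 0]
  ],
  "grip": [1, 1, 1, 1, 1]
}}

```text
time: 2.7
ee_pos: [0.4481, -0.1264, 0.2535]
tcp_rot: [180.0, 0.0, 90.0]
wrist_force: [0.3, -0.6, -0.6]
opening: 0.0852
grasp_force: 0.0
```

Call:
{"name": "move_arm", "arguments": {
  "offset": [
    [3.66, 2.06, 0],
    [3.66, 2.06, 0],
    [3.66, 2.06, 0],
    [3.66, 2.06, 0],
    [0, 0, 0]
  ],
  "twist": [
    [0, 0, 0],
    [0, 0, 0],
    [0, 0, 0],
    [0, 0, 0],
    [0, 0, 0]
  ],
  "grip": [1, 1, 1, 1, 1]
}}

```text
time: 3.2
ee_pos: [0.5315, 0.022, 0.2524]
tcp_rot: [-180.0, -0.0, 90.2]
wrist_force: [-0.8, -0.6, -0.5]
opening: 0.0855
grasp_force: 0.0
```

Call:
{"name": "move_arm", "arguments": {
  "offset": [
    [-0.1, -0.1, 4],
    [0, 0, 4],
    [0, 0, 4],
    [0, 0, 3],
    [0, 0, 1.7]
  ],
  "twist": [
    [0, 0, 0],
    [0, 0, 0],
    [0, 0, 0],
    [0, 0, 0],
    [0, 0, 0]
  ],
  "grip": [1, 1, 1, 1, 1]
}}

```text
time: 3.7
ee_pos: [0.5275, 0.0168, 0.0835]
tcp_rot: [-179.8, 0.0, 90.0]
wrist_force: [0.7, -0.1, 0.1]
opening: 0.0853
grasp_force: 0.0
```

Call:
{"name": "move_arm", "arguments": {
  "offset": [
    [0, 0, 0],
    [0, 0, 0],
    [0, 0, 0],
    [0, 0, 0],
    [0, 0, 0]
  ],
  "twist": [
    [0, 0, 0],
    [0, 0, 0],
    [0, 0, 0],
    [0, 0, 0],
    [0, 0, 0]
  ],
  "grip": [0.7, 0.6, 0.4, 0.4, 0.4],
  "force": 50
}}

```text
time: 4.2
ee_pos: [0.53, 0.0172, 0.0882]
tcp_rot: [179.8, 0.0, 90.0]
wrist_force: [0.2, -0.8, 6.4]
opening: 0.0388
grasp_force: 50.3
```

Call:
{"name": "move_arm", "arguments": {
  "offset": [
    [0, 0, 0],
    [0, 0, 0],
    [0, 0, 0],
    [0, 0, 0]
  ],
  "twist": [
    [0, 0, 0],
    [0, 0, 0],
    [0, 0, 0],
    [0, 0, 0]
  ],
  "grip": [0.2, 0.2, 0.2, 0.2]
}}

```text
time: 4.6
ee_pos: [0.53, 0.0172, 0.0882]
tcp_rot: [179.8, 0.0, 90.0]
wrist_force: [0.1, -1.2, 6.0]
opening: 0.0391
grasp_force: 50.3
```

Call:
{"name": "move_arm", "arguments": {
  "offset": [
    [0, 0, -1],
    [0, 0, -3],
    [0, 0, -4],
    [0, 0, -4],
    [0, 0, -2]
  ],
  "twist": [
    [0, 0, 0],
    [0, 0, 0],
    [0, 0, 0],
    [0, 0, 0],
    [0, 0, 0]
  ],
  "grip": [0.2, 0.2, 0.2, 0.2, 0.2]
}}

```text
time: 5.1
ee_pos: [0.5294, 0.0173, 0.2306]
tcp_rot: [179.8, -0.0, 90.0]
wrist_force: [0.6, -0.8, -2.8]
opening: 0.0389
grasp_force: 51.3
```

Call:
{"name": "move_arm", "arguments": {
  "offset": [
    [2, -0.5, 0],
    [4, -1.1, 0],
    [4, -1.1, 0],
    [4, -1.1, 0],
    [4, -1.1, 0]
  ],
  "twist": [
    [0, 0, 0],
    [0, 0, 0],
    [0, 0, 0],
    [0, 0, 0],
    [0, 0, 0]
  ],
  "grip": [0.2, 0.2, 0.2, 0.2, 0.2]
}}

```text
time: 5.6
ee_pos: [0.4792, 0.1987, 0.2269]
tcp_rot: [180.0, -0.0, 90.0]
wrist_force: [1.0, 0.3, -2.7]
opening: 0.0387
grasp_force: 51.3
```

Call:
{"name": "move_arm", "arguments": {
  "offset": [
    [4, -1.1, 0],
    [4, -1.1, 0],
    [4, -1.1, 0],
    [1.3, -0.6, 0],
    [0, 0, 0]
  ],
  "twist": [
    [0, 0, 0],
    [0, 0, 0],
    [0, 0, 0],
    [0, 0, 0],
    [0, 0, 0]
  ],
  "grip": [0.2, 0.2, 0.2, 0.2, 0.2]
}}

```text
time: 6.1
ee_pos: [0.44, 0.3318, 0.2263]
tcp_rot: [-180.0, 0.0, 90.2]
wrist_force: [-0.5, -0.5, -2.8]
opening: 0.0391
grasp_force: 51.3
```

```bash
python3 - <<'E'
from h import *
o=bot.get_obs();print(o["wrist_force"],o["ee_pos"],o["opening"])
a=viewer.camera("top");b=viewer.camera("side")
cv2.imwrite("pics/b1.png",np.hstack([a["color"][150:350,80:330],b["color"][100:300,150:400]])[...,::-1])
E
```

```text
[-0.48009525 -0.49412223 -2.78867006] [0.43997656 0.33183073 0.22633972] 0.03906879834446637
```

View pics/b1.png

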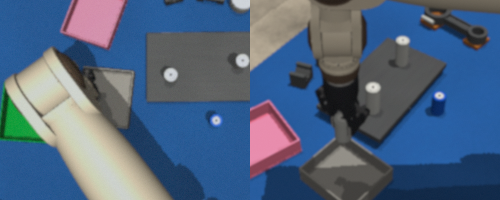

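The short pin is held over the grey bin (right panel, (345,125)), and both long pins are still standing. I'll lower it and release.

Call:
{"name": "move_arm", "arguments": {
  "offset": [
    [0, 0, 4],
    [0, 0, 4],
    [0, 0, 4],
    [0, 0, 3],
    [0, 0, 2]
  ],
  "twist": [
    [0, 0, 0],
    [0, 0, 0],
    [0, 0, 0],
    [0, 0, 0],
    [0, 0, 0]
  ],
  "grip": [0.2, 0.2, 0.2, 0.2, 0.2]
}}

```text
time: 6.7
ee_pos: [0.4407, 0.3281, 0.0539]
tcp_rot: [-179.9, 0.1, 89.9]
wrist_force: [0.4, 0.1, -2.9]
opening: 0.0388
grasp_force: 51.4
```

Call:
{"name": "move_arm", "arguments": {
  "offset": [
    [0, 0, 0.3],
    [0, 0, 0],
    [0, 0, 0],
    [0, 0, 0],
    [0, 0, 0]
  ],
  "twist": [
    [0, 0, 0],
    [0, 0, 0],
    [0, 0, 0],
    [0, 0, 0],
    [0, 0, 0]
  ],
  "grip": [0.2, 0.2, 0.7, 1, 1]
}}

```text
time: 7.2
ee_pos: [0.4417, 0.3308, 0.0548]
tcp_rot: [179.9, -0.1, 90.0]
wrist_force: [0.3, 0.7, -0.2]
opening: 0.0802
grasp_force: 0.0
```

Call:
{"name": "move_arm", "arguments": {
  "offset": [
    [0, 0, 0],
    [0, 0, 0],
    [0, 0, -2],
    [0, 0, -4],
    [0, 0, -4]
  ],
  "twist": [
    [0, 0, 0],
    [0, 0, 0],
    [0, 0, 0],
    [0, 0, 0],
    [0, 0, 0]
  ],
  "grip": [1, 1, 1, 1, 1]
}}

```text
time: 7.7
ee_pos: [0.4405, 0.33, 0.154]
tcp_rot: [-179.9, 0.1, 90.0]
wrist_force: [-0.2, 0.4, 0.3]
opening: 0.0853
grasp_force: 0.0
```

Call:
{"name": "move_arm", "arguments": {
  "offset": [
    [0, 0, -4],
    [0, 0, -3.3],
    [0, 0, 0]
  ],
  "twist": [
    [0, 0, 0],
    [0, 0, 0],
    [0, 0, 0]
  ],
  "grip": [1, 1, 1]
}}

```text
time: 8.0
ee_pos: [0.4421, 0.3312, 0.2315]
tcp_rot: [179.7, -0.3, 90.0]
wrist_force: [-0.5, -0.4, 0.9]
opening: 0.0856
grasp_force: 0.0
```

Call:
{"name": "move_arm", "arguments": {
  "offset": [
    [-3, 0.9, 0],
    [-4.2, 1.3, 0],
    [-4.2, 1.3, 0],
    [-4.2, 1.3, 0],
    [-4.2, 1.3, 0]
  ],
  "twist": [
    [0, 0, 0],
    [0, 0, 0],
    [0, 0, 0],
    [0, 0, 0],
    [0, 0, 0]
  ],
  "grip": [1, 1, 1, 1, 1]
}}

```text
time: 8.5
ee_pos: [0.502, 0.1307, 0.2256]
tcp_rot: [-180.0, 0.0, 90.0]
wrist_force: [0.4, 0.1, -0.2]
opening: 0.0852
grasp_force: 0.0
```

Call:
{"name": "move_arm", "arguments": {
  "offset": [
    [-1, 0.25, 0],
    [0, 0, 0],
    [0, 0, 0]
  ],
  "twist": [
    [0, 0, 0],
    [0, 0, 0],
    [0, 0, 0]
  ],
  "grip": [1, 1, 1]
}}

```text
time: 8.8
ee_pos: [0.5043, 0.1229, 0.2259]
tcp_rot: [-180.0, -0.0, 90.0]
wrist_force: [1.2, -0.2, -0.7]
opening: 0.0854
grasp_force: 0.0
```

```bash
python3 - <<'E'
from h import *
b=viewer.camera("side")
o=bot.get_obs();print(o["wrist_force"],o["ee_pos"],o["tcp_rot"])
cv2.imwrite("pics/b2.png",b["color"][80:330,130:430,::-1])
W=cloud(b);z=W[...,2]
m=((z>.075)&(z<.145)&(W[...,0]>.4)&(W[...,0]<.66)&(abs(W[...,1])<.22))
for c in((.547,-.088),(.505,.123)):
    q=W[m&(np.hypot(W[...,0]-c[0],W[...,1]-c[1])<.04)];print(len(q),q.mean(0),q.min(0),q.max(0))
E
```

```text
[-0.40421562  0.6227037   0.12820998] [0.50422793 0.12329508 0.22597863] [-1.79974094e+02 -1.18927691e-02  9.00512592e+01]
196 [ 0.53937209 -0.08239205  0.11661738] [ 0.52708804 -0.10790541  0.0755224 ] [ 0.56697462 -0.06711174  0.13689013]
329 [0.50046747 0.13157921 0.11454085] [0.48399104 0.10403659 0.07500675] [0.5249515  0.14554508 0.1379734 ]
```

View pics/b2.png

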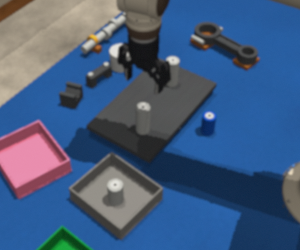

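The short pin stands in the grey bin at (115,190). Both long pins are still upright at (143,118) and (172,70). Now I'll grasp the near-left pin.

Call:
{"name": "move_arm", "arguments": {
  "offset": [
    [0, 0.1, 4],
    [0, 0, 4],
    [0, 0, 3],
    [0, 0, 1.3],
    [0, 0, 0]
  ],
  "twist": [
    [0, 0, 0],
    [0, 0, 0],
    [0, 0, 0],
    [0, 0, 0],
    [0, 0, 0]
  ],
  "grip": [1, 1, 1, 1, 1]
}}

```text
time: 9.35
ee_pos: [0.5044, 0.1231, 0.1019]
tcp_rot: [-179.8, 0.0, 90.1]
wrist_force: [-0.2, -0.7, 1.1]
opening: 0.085
grasp_force: 0.0
```

Call:
{"name": "move_arm", "arguments": {
  "offset": [
    [0, 0, 0],
    [0, 0, 0],
    [0, 0, 0],
    [0, 0, 0],
    [0, 0, 0]
  ],
  "twist": [
    [0, 0, 0],
    [0, 0, 0],
    [0, 0, 0],
    [0, 0, 0],
    [0, 0, 0]
  ],
  "grip": [0.8, 0.65, 0.55, 0.5, 0.48],
  "force": 50
}}

```text
time: 9.85
ee_pos: [0.5063, 0.1224, 0.1041]
tcp_rot: [179.9, -0.0, 90.0]
wrist_force: [1.9, -0.1, 1.3]
opening: 0.0408
grasp_force: 1.2
```

Call:
{"name": "move_arm", "arguments": {
  "offset": [
    [0, 0, 0],
    [0, 0, 0],
    [0, 0, 0],
    [0, 0, 0],
    [0, 0, 0]
  ],
  "twist": [
    [0, 0, 0],
    [0, 0, 0],
    [0, 0, 0],
    [0, 0, 0],
    [0, 0, 0]
  ],
  "grip": [0.4, 0.3, 0.2, 0.2, 0.2]
}}

```text
time: 10.35
ee_pos: [0.5064, 0.1224, 0.1043]
tcp_rot: [179.9, -0.0, 90.0]
wrist_force: [2.9, -0.4, 5.3]
opening: 0.0388
grasp_force: 50.0
```

Lift 4 cm and weigh.

Call:
{"name": "move_arm", "arguments": {
  "offset": [
    [0, 0, -1],
    [0, 0, -2],
    [0, 0, -1],
    [0, 0, 0],
    [0, 0, 0]
  ],
  "twist": [
    [0, 0, 0],
    [0, 0, 0],
    [0, 0, 0],
    [0, 0, 0],
    [0, 0, 0]
  ],
  "grip": [0.2, 0.2, 0.2, 0.2, 0.2]
}}

```text
time: 10.85
ee_pos: [0.5052, 0.1222, 0.1425]
tcp_rot: [-179.9, 0.0, 90.0]
wrist_force: [-0.7, -1.8, -7.1]
opening: 0.0387
grasp_force: 51.7
```

Call:
{"name": "move_arm", "arguments": {
  "offset": [
    [0, 0, 0],
    [0, 0, 0],
    [0, 0, 0],
    [0, 0, 0],
    [0, 0, 0]
  ],
  "twist": [
    [0, 0, 0],
    [0, 0, 0],
    [0, 0, 0],
    [0, 0, 0],
    [0, 0, 0]
  ],
  "grip": [0.2, 0.2, 0.2, 0.2, 0.2]
}}

```text
time: 11.35
ee_pos: [0.5055, 0.1223, 0.1432]
tcp_rot: [-180.0, 0.0, 90.0]
wrist_force: [-0.2, -0.2, -7.0]
opening: 0.0391
grasp_force: 51.7
```

```bash
python3 - <<'E'
from h import *
for _ in range(4):
    p=viewer.camera("side");o=bot.get_obs();print(o["wrist_force"],o["torque"],o["ee_pos"])
W=cloud(p);z=W[...,2]
q=W[(z>.05)&(z<.19)&(np.hypot(W[...,0]-.506,W[...,1]-.123)<.03)];print(q.min(0))
cv2.imwrite("pics/b3.png",cv2.resize(p["color"][120:270,200:350,::-1],(450,450)))
E
```

```text
[-0.72461695 -0.73941853 -6.99509483] [-0.01035175  0.00245828  0.07077822] [0.50548451 0.1223113  0.14324385]
[-0.22890888  0.62676873 -6.19058159] [ 0.01688816  0.00925861 -0.02172582] [0.50549992 0.12231495 0.14326654]
[-0.54901019 -0.67578884 -7.29097229] [0.00563757 0.03677675 0.03523363] [0.50550174 0.12233091 0.14328852]
[-0.05835119  0.26459018 -7.34250731] [ 0.08653265 -0.00040436  0.02685858] [0.50550067 0.12230087 0.14330243]
[0.47665055 0.11116657 0.08174363]
```

View pics/b3.png

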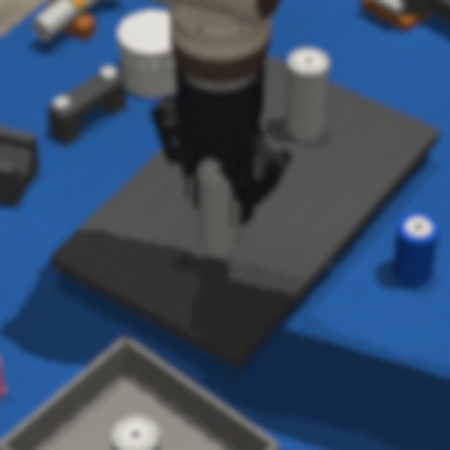

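The pin hangs clear at (218,215) and weighs about 7.0 N (0.71 kg), so it is probably the heavier. I'll set it down where it stood, then lift the other.

Call:
{"name": "move_arm", "arguments": {
  "offset": [
    [0, 0, 2],
    [0, 0, 1.2],
    [0, 0, 0.5],
    [0, 0, 0.15],
    [0, 0, 0]
  ],
  "twist": [
    [0, 0, 0],
    [0, 0, 0],
    [0, 0, 0],
    [0, 0, 0],
    [0, 0, 0]
  ],
  "grip": [0.2, 0.2, 0.2, 0.2, 0.2]
}}

```text
time: 12.05
ee_pos: [0.5056, 0.1223, 0.105]
tcp_rot: [180.0, -0.0, 90.0]
wrist_force: [0.5, -0.6, -7.0]
opening: 0.0394
grasp_force: 51.7
```

Call:
{"name": "move_arm", "arguments": {
  "offset": [
    [0, 0, 0],
    [0, 0, 0],
    [0, 0, 0]
  ],
  "twist": [
    [0, 0, 0],
    [0, 0, 0],
    [0, 0, 0]
  ],
  "grip": [0.2, 0.2, 0.2]
}}

```text
time: 12.35
ee_pos: [0.5057, 0.1224, 0.1051]
tcp_rot: [180.0, -0.0, 90.0]
wrist_force: [0.1, 0.5, -6.8]
opening: 0.039
grasp_force: 51.7
```

Still hanging, slightly above the plate. Lower another 1 mm or so, then open gently.

Call:
{"name": "move_arm", "arguments": {
  "offset": [
    [0, 0, 0.08],
    [0, 0, 0.05],
    [0, 0, 0],
    [0, 0, 0]
  ],
  "twist": [
    [0, 0, 0],
    [0, 0, 0],
    [0, 0, 0],
    [0, 0, 0]
  ],
  "grip": [0.2, 0.2, 0.2, 0.2]
}}

```text
time: 12.75
ee_pos: [0.5057, 0.1224, 0.1043]
tcp_rot: [179.9, -0.0, 90.0]
wrist_force: [-2.8, -0.8, 5.4]
opening: 0.0395
grasp_force: 52.6
```

Call:
{"name": "move_arm", "arguments": {
  "offset": [
    [0, 0, 0],
    [0, 0, 0],
    [0, 0, 0],
    [0, 0, 0],
    [0, 0, 0]
  ],
  "twist": [
    [0, 0, 0],
    [0, 0, 0],
    [0, 0, 0],
    [0, 0, 0],
    [0, 0, 0]
  ],
  "grip": [0.5, 0.55, 0.65, 0.8, 1]
}}

```text
time: 13.25
ee_pos: [0.5055, 0.1223, 0.1034]
tcp_rot: [-180.0, 0.0, 90.0]
wrist_force: [-0.0, -0.5, -0.4]
opening: 0.0802
grasp_force: 0.0
```

Call:
{"name": "move_arm", "arguments": {
  "offset": [
    [0, 0, 0],
    [0, 0, -2],
    [0, 0, -4],
    [0, 0, -4],
    [0, 0, -2]
  ],
  "twist": [
    [0, 0, 0],
    [0, 0, 0],
    [0, 0, 0],
    [0, 0, 0],
    [0, 0, 0]
  ],
  "grip": [1, 1, 1, 1, 1]
}}

```text
time: 13.75
ee_pos: [0.5061, 0.1225, 0.2271]
tcp_rot: [179.8, -0.1, 90.0]
wrist_force: [-0.0, -0.0, 1.0]
opening: 0.0853
grasp_force: 0.0
```

Call:
{"name": "move_arm", "arguments": {
  "offset": [
    [-2, 0.4, 0],
    [-4, 0.8, 0],
    [-4, 0.8, 0],
    [-4, 0.8, 0],
    [-4, 0.8, 0]
  ],
  "twist": [
    [0, 0, 0],
    [0, 0, 0],
    [0, 0, 0],
    [0, 0, 0],
    [0, 0, 0]
  ],
  "grip": [1, 1, 1, 1, 1]
}}

```text
time: 14.25
ee_pos: [0.5416, -0.0592, 0.2236]
tcp_rot: [180.0, -0.0, 90.0]
wrist_force: [1.0, 0.8, -0.1]
opening: 0.0855
grasp_force: 0.0
```

Call:
{"name": "move_arm", "arguments": {
  "offset": [
    [-3.1, 0.5, 0],
    [0, 0, 0],
    [0, 0, 0]
  ],
  "twist": [
    [0, 0, 0],
    [0, 0, 0],
    [0, 0, 0]
  ],
  "grip": [1, 1, 1]
}}

```text
time: 14.55
ee_pos: [0.5464, -0.0892, 0.2233]
tcp_rot: [-180.0, -0.0, 89.9]
wrist_force: [-1.1, 0.4, 0.5]
opening: 0.0852
grasp_force: 0.0
```

```bash
python3 - <<'E'
from h import *
b=viewer.camera("side")
o=bot.get_obs();print(o["wrist_force"],o["ee_pos"],o["tcp_rot"])
W=cloud(b);z=W[...,2]
m=((z>.05)&(z<.145)&(W[...,0]>.4)&(W[...,0]<.66)&(abs(W[...,1])<.22))
for c in((.547,-.088),(.505,.123)):
    q=W[m&(np.hypot(W[...,0]-c[0],W[...,1]-c[1])<.04)];print(len(q),q.mean(0),q.min(0),q.max(0))
E
```

```text
[ 0.42532811 -0.69114019  0.34081422] [ 0.5464324  -0.08853146  0.22340018] [-1.79985941e+02 -1.51978308e-02  8.99745797e+01]
353 [ 0.54231401 -0.07817451  0.10169166] [ 0.52653026 -0.10564122  0.05111852] [ 0.56708797 -0.06427993  0.1375244 ]
402 [0.4984156  0.13275745 0.10312421] [0.48296918 0.10408811 0.05013794] [0.52267079 0.14525592 0.13865024]
```

Call:
{"name": "move_arm", "arguments": {
  "offset": [
    [0, 0.05, 4],
    [0, 0, 4],
    [0, 0, 3],
    [0, 0, 1],
    [0, 0, 0]
  ],
  "twist": [
    [0, 0, 0],
    [0, 0, 0],
    [0, 0, 0],
    [0, 0, 0],
    [0, 0, 0]
  ],
  "grip": [1, 1, 1, 1, 1]
}}

```text
time: 15.1
ee_pos: [0.5464, -0.0877, 0.1027]
tcp_rot: [-179.9, -0.0, 90.1]
wrist_force: [0.1, -0.9, 0.4]
opening: 0.0852
grasp_force: 0.0
```

Call:
{"name": "move_arm", "arguments": {
  "offset": [
    [0, 0, 0],
    [0, 0, 0],
    [0, 0, 0],
    [0, 0, 0],
    [0, 0, 0]
  ],
  "twist": [
    [0, 0, 0],
    [0, 0, 0],
    [0, 0, 0],
    [0, 0, 0],
    [0, 0, 0]
  ],
  "grip": [0.8, 0.65, 0.55, 0.5, 0.48],
  "force": 50
}}

```text
time: 15.6
ee_pos: [0.5478, -0.0888, 0.1044]
tcp_rot: [179.9, 0.0, 90.0]
wrist_force: [3.4, 0.2, 1.0]
opening: 0.0416
grasp_force: 1.2
```

Call:
{"name": "move_arm", "arguments": {
  "offset": [
    [0, 0, 0],
    [0, 0, 0],
    [0, 0, 0],
    [0, 0, 0],
    [0, 0, 0]
  ],
  "twist": [
    [0, 0, 0],
    [0, 0, 0],
    [0, 0, 0],
    [0, 0, 0],
    [0, 0, 0]
  ],
  "grip": [0.4, 0.3, 0.2, 0.2, 0.2]
}}

```text
time: 16.1
ee_pos: [0.5478, -0.0888, 0.1046]
tcp_rot: [179.9, 0.0, 90.0]
wrist_force: [2.6, 0.3, 5.3]
opening: 0.0395
grasp_force: 49.8
```

Call:
{"name": "move_arm", "arguments": {
  "offset": [
    [0, 0, -1],
    [0, 0, -2],
    [0, 0, -1],
    [0, 0, 0],
    [0, 0, 0]
  ],
  "twist": [
    [0, 0, 0],
    [0, 0, 0],
    [0, 0, 0],
    [0, 0, 0],
    [0, 0, 0]
  ],
  "grip": [0.2, 0.2, 0.2, 0.2, 0.2]
}}

```text
time: 16.6
ee_pos: [0.5469, -0.0887, 0.143]
tcp_rot: [-180.0, -0.0, 90.0]
wrist_force: [0.5, 1.5, -3.0]
opening: 0.0394
grasp_force: 50.9
```

Call:
{"name": "move_arm", "arguments": {
  "offset": [
    [0, 0, 0],
    [0, 0, 0],
    [0, 0, 0],
    [0, 0, 0],
    [0, 0, 0]
  ],
  "twist": [
    [0, 0, 0],
    [0, 0, 0],
    [0, 0, 0],
    [0, 0, 0],
    [0, 0, 0]
  ],
  "grip": [0.2, 0.2, 0.2, 0.2, 0.2]
}}

```text
time: 17.1
ee_pos: [0.5469, -0.0887, 0.1433]
tcp_rot: [-180.0, -0.0, 90.0]
wrist_force: [0.5, -0.1, -3.5]
opening: 0.0393
grasp_force: 50.9
```

```bash
python3 - <<'E'
from h import *
for _ in range(4):
    p=viewer.camera("side");o=bot.get_obs();print(o["wrist_force"],o["ee_pos"])
W=cloud(p);z=W[...,2]
q=W[(z>.05)&(z<.19)&(np.hypot(W[...,0]-.547,W[...,1]+.088)<.03)];print(q.min(0))
E
```

```text
[ 0.11198547  0.57098016 -2.2569884 ] [ 0.54696191 -0.08867376  0.14338816]
[-0.02375746  0.4961985  -3.19279085] [ 0.54702597 -0.08869022  0.14347756]
[-0.28032933  0.15995022 -2.96667857] [ 0.54701058 -0.08870793  0.14346819]
[-0.84194659 -0.00677918 -3.92890618] [ 0.54702848 -0.08871852  0.14350964]
[ 0.51739239 -0.09993273  0.0797477 ]
```

This one weighs about 3.2 N, so it is the lighter. I'll stand it back, then fetch the heavy pin.

Call:
{"name": "move_arm", "arguments": {
  "offset": [
    [0, 0, 2],
    [0, 0, 1.2],
    [0, 0, 0.5],
    [0, 0, 0.2],
    [0, 0, 0.08]
  ],
  "twist": [
    [0, 0, 0],
    [0, 0, 0],
    [0, 0, 0],
    [0, 0, 0],
    [0, 0, 0]
  ],
  "grip": [0.2, 0.2, 0.2, 0.2, 0.2]
}}

```text
time: 17.8
ee_pos: [0.5469, -0.0887, 0.1045]
tcp_rot: [180.0, 0.0, 90.0]
wrist_force: [-4.9, 0.3, 6.5]
opening: 0.0396
grasp_force: 51.5
```

Call:
{"name": "move_arm", "arguments": {
  "offset": [
    [0, 0, 0],
    [0, 0, 0]
  ],
  "twist": [
    [0, 0, 0],
    [0, 0, 0]
  ],
  "grip": [0.2, 0.2]
}}

```text
time: 18.0
ee_pos: [0.5472, -0.0887, 0.1045]
tcp_rot: [180.0, 0.0, 90.0]
wrist_force: [-2.8, -0.1, 4.6]
opening: 0.0393
grasp_force: 51.4
```

Call:
{"name": "move_arm", "arguments": {
  "offset": [
    [0, 0, 0],
    [0, 0, 0],
    [0, 0, 0],
    [0, 0, 0],
    [0, 0, 0]
  ],
  "twist": [
    [0, 0, 0],
    [0, 0, 0],
    [0, 0, 0],
    [0, 0, 0],
    [0, 0, 0]
  ],
  "grip": [0.5, 0.55, 0.65, 0.8, 1]
}}

```text
time: 18.5
ee_pos: [0.5471, -0.0887, 0.1036]
tcp_rot: [180.0, 0.0, 90.0]
wrist_force: [-0.3, -0.3, 0.2]
opening: 0.0808
grasp_force: 0.0
```

Call:
{"name": "move_arm", "arguments": {
  "offset": [
    [0, 0, 0],
    [0, 0, -2],
    [0, 0, -4],
    [0, 0, -4],
    [0, 0, -2]
  ],
  "twist": [
    [0, 0, 0],
    [0, 0, 0],
    [0, 0, 0],
    [0, 0, 0],
    [0, 0, 0]
  ],
  "grip": [1, 1, 1, 1, 1]
}}

```text
time: 19.0
ee_pos: [0.5476, -0.0888, 0.2274]
tcp_rot: [179.8, 0.0, 90.0]
wrist_force: [1.1, -0.4, 0.0]
opening: 0.0857
grasp_force: 0.0
```

Call:
{"name": "move_arm", "arguments": {
  "offset": [
    [2, -0.4, 0],
    [4, -0.8, 0],
    [4, -0.8, 0],
    [4, -0.8, 0],
    [4, -0.8, 0]
  ],
  "twist": [
    [0, 0, 0],
    [0, 0, 0],
    [0, 0, 0],
    [0, 0, 0],
    [0, 0, 0]
  ],
  "grip": [1, 1, 1, 1, 1]
}}

```text
time: 19.5
ee_pos: [0.5105, 0.0927, 0.2238]
tcp_rot: [180.0, -0.0, 90.0]
wrist_force: [0.7, 0.8, 0.5]
opening: 0.0853
grasp_force: 0.0
```

Call:
{"name": "move_arm", "arguments": {
  "offset": [
    [3.1, -0.5, 0],
    [0, 0, 0],
    [0, 0, 0]
  ],
  "twist": [
    [0, 0, 0],
    [0, 0, 0],
    [0, 0, 0]
  ],
  "grip": [1, 1, 1]
}}

```text
time: 19.8
ee_pos: [0.5059, 0.1228, 0.2237]
tcp_rot: [180.0, 0.0, 90.1]
wrist_force: [0.2, 0.0, 0.4]
opening: 0.0855
grasp_force: 0.0
```

```bash
python3 - <<'E'
from h import *
b=viewer.camera("side")
o=bot.get_obs();print(o["wrist_force"],o["ee_pos"],o["tcp_rot"])
W=cloud(b);z=W[...,2]
m=((z>.05)&(z<.145)&(W[...,0]>.4)&(W[...,0]<.66)&(abs(W[...,1])<.22))
for c in((.547,-.088),(.505,.123)):
    q=W[m&(np.hypot(W[...,0]-c[0],W[...,1]-c[1])<.04)];print(len(q),q.mean(0),q.min(0),q.max(0))
# rod eye from side: save crops, top view stored
t=np.load("top.npy",allow_pickle=True).item()
g=cv2.resize(t["color"][225:275,380:430,::-1],(400,400),interpolation=cv2.INTER_CUBIC)
s=cv2.resize(b["color"][95:155,345:405,::-1],(400,400),interpolation=cv2.INTER_CUBIC)
cv2.imwrite("pics/eye.png",np.hstack([g,s]))
for x in finder.pinpoint(b,"rod_eye")[:2]: print(x["position"],ray(b,x["position"],.048),x["p"])
t2=viewer.camera("top")
for x in finder.pinpoint(t2,"rod_eye")[:2]: print(x["position"],ray(t2,x["position"],.048),x["p"])
np.save("top2.npy",t2,allow_pickle=True)
E
```

```text
[-1.10683096  0.78088181  0.2411181 ] [0.50604757 0.12217925 0.22368658] [1.79995661e+02 1.29365759e-02 9.00288225e+01]
273 [ 0.53749001 -0.08045898  0.10423   ] [ 0.52506975 -0.10883964  0.0508418 ] [ 0.56454219 -0.06510679  0.13691698]
400 [0.4984968  0.13277373 0.10389418] [0.48264704 0.10431971 0.05012712] [0.52422882 0.14647877 0.1390942 ]
[375.3, 130.0] [ 0.43252304 -0.35875413  0.048     ] 0.78
[281.1, 190.9] [0.52503117 0.05210868 0.048     ] 0.64
[406.9, 253.5] [ 0.42278618 -0.3648905   0.048     ] 0.94
```

View pics/eye.png

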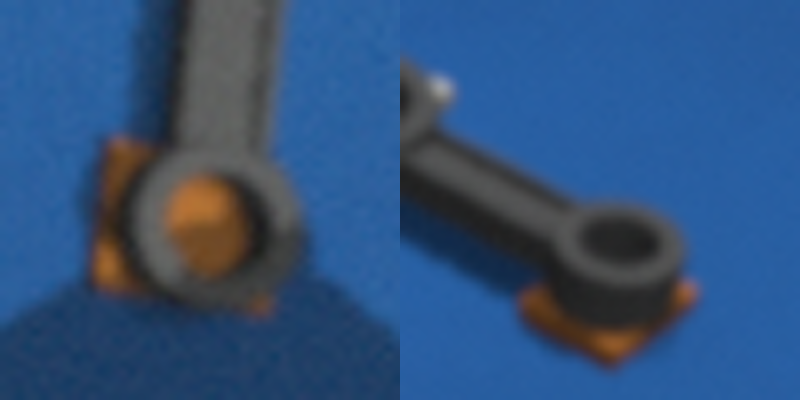

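The left crop shows the small-end ring with its bore centred near top pixel (406.7,252.9). The right crop shows the ring's upper face centred near side pixel (377.6,131). I'll grasp the heavy pin and lift it while refining the eye position.

Call:
{"name": "move_arm", "arguments": {
  "offset": [
    [0, 0, 4],
    [0, 0, 4],
    [0, 0, 3],
    [0, 0, 0.95],
    [0, 0, 0]
  ],
  "twist": [
    [0, 0, 0],
    [0, 0, 0],
    [0, 0, 0],
    [0, 0, 0],
    [0, 0, 0]
  ],
  "grip": [1, 1, 1, 1, 1]
}}

```text
time: 20.5
ee_pos: [0.5055, 0.1216, 0.1034]
tcp_rot: [-179.9, 0.0, 89.9]
wrist_force: [-0.2, -0.3, -0.4]
opening: 0.0857
grasp_force: 0.0
```

Call:
{"name": "move_arm", "arguments": {
  "offset": [
    [0, 0, 0],
    [0, 0, 0],
    [0, 0, 0],
    [0, 0, 0],
    [0, 0, 0]
  ],
  "twist": [
    [0, 0, 0],
    [0, 0, 0],
    [0, 0, 0],
    [0, 0, 0],
    [0, 0, 0]
  ],
  "grip": [0.8, 0.65, 0.55, 0.5, 0.48],
  "force": 60
}}

```text
time: 21.0
ee_pos: [0.5062, 0.1224, 0.1046]
tcp_rot: [180.0, -0.0, 90.0]
wrist_force: [0.2, -0.5, -0.8]
opening: 0.0406
grasp_force: 0.0
```

Call:
{"name": "move_arm", "arguments": {
  "offset": [
    [0, 0, 0],
    [0, 0, 0],
    [0, 0, 0],
    [0, 0, 0],
    [0, 0, 0]
  ],
  "twist": [
    [0, 0, 0],
    [0, 0, 0],
    [0, 0, 0],
    [0, 0, 0],
    [0, 0, 0]
  ],
  "grip": [0.4, 0.3, 0.2, 0.2, 0.2]
}}

```text
time: 21.5
ee_pos: [0.506, 0.1224, 0.1049]
tcp_rot: [180.0, -0.0, 90.0]
wrist_force: [-2.6, 0.7, 6.4]
opening: 0.0389
grasp_force: 60.4
```

Call:
{"name": "move_arm", "arguments": {
  "offset": [
    [0, 0, -1],
    [0, 0, -3],
    [0, 0, -4],
    [0, 0, -4],
    [0, 0, -3]
  ],
  "twist": [
    [0, 0, 0],
    [0, 0, 0],
    [0, 0, 0],
    [0, 0, 0],
    [0, 0, 0]
  ],
  "grip": [0.2, 0.2, 0.2, 0.2, 0.2]
}}

```text
time: 22.0
ee_pos: [0.5058, 0.1223, 0.2564]
tcp_rot: [180.0, -0.0, 90.0]
wrist_force: [-0.3, 0.5, -7.2]
opening: 0.0393
grasp_force: 62.3
```

```bash
python3 - <<'E'
from h import *
from scipy.optimize import least_squares
o=bot.get_obs();print(o["ee_pos"],o["wrist_force"],o["opening"])
for n,px in(("top",(406.7,252.9)),("side",(377.6,131))):
    p=np.load(n+".npy",allow_pickle=True).item();print(n,ray(p,px,.048))
    # pixel-wise: project all pixels to z=.048 and dark-ring centroid of grey mask
    c=cv2.cvtColor(p["color"],cv2.COLOR_RGB2HSV);v,u=np.indices(c.shape[:2])
    # calibration check on pin tops: bright pixels of pin tops
    for q in((322,211),(251,225)) if n=="top" else ((302,141),(273,187)):
        w=p["color"][...,:3].min(-1);m=(w>170)&(np.hypot(u-q[0],v-q[1])<9)
        print("pin",m.sum(),ray(p,(u[m].mean(),v[m].mean()),.135).round(4))
E
```

```text
[0.50584138 0.12227846 0.2564344 ] [-0.28589031  0.48832771 -7.21176153] 0.039260363555751146
top [ 0.42463174 -0.36436318  0.048     ]
pin 129 [ 0.5475 -0.0928  0.135 ]
pin 130 [0.5055 0.119  0.135 ]
side [ 0.42397701 -0.35840956  0.048     ]
pin 65 [ 0.5465 -0.0881  0.135 ]
pin 85 [0.5045 0.1239 0.135 ]
```

Call:
{"name": "move_arm", "arguments": {
  "offset": [
    [-2, -0.3, 0],
    [-4, -0.7, 0],
    [-4, -0.7, 0],
    [-4, -0.7, 0],
    [-4, -0.7, 0]
  ],
  "twist": [
    [0, 0, 0],
    [0, 0, 0],
    [0, 0, 0],
    [0, 0, 0],
    [0, 0, 0]
  ],
  "grip": [0.2, 0.2, 0.2, 0.2, 0.2]
}}

```text
time: 22.5
ee_pos: [0.4742, -0.059, 0.2539]
tcp_rot: [-179.9, -0.0, 90.0]
wrist_force: [1.1, -0.9, -6.7]
opening: 0.039
grasp_force: 63.0
```

Call:
{"name": "move_arm", "arguments": {
  "offset": [
    [-4, -0.7, 0],
    [-4, -0.7, 0],
    [-4, -0.7, 0],
    [-4, -0.7, 0],
    [-4, -0.7, 0]
  ],
  "twist": [
    [0, 0, 0],
    [0, 0, 0],
    [0, 0, 0],
    [0, 0, 0],
    [0, 0, 0]
  ],
  "grip": [0.2, 0.2, 0.2, 0.2, 0.2]
}}

```text
time: 23.0
ee_pos: [0.4392, -0.2591, 0.2539]
tcp_rot: [-179.9, -0.0, 90.0]
wrist_force: [1.1, -0.5, -7.5]
opening: 0.0385
grasp_force: 63.0
```

Call:
{"name": "move_arm", "arguments": {
  "offset": [
    [-4, -0.7, 0],
    [-4, -0.5, 0],
    [-2.3, -0.35, 0],
    [0, 0, 0],
    [0, 0, 0]
  ],
  "twist": [
    [0, 0, 0],
    [0, 0, 0],
    [0, 0, 0],
    [0, 0, 0],
    [0, 0, 0]
  ],
  "grip": [0.2, 0.2, 0.2, 0.2, 0.2]
}}

```text
time: 23.5
ee_pos: [0.4241, -0.3609, 0.2534]
tcp_rot: [-179.9, -0.1, 89.9]
wrist_force: [0.8, 0.4, -6.6]
opening: 0.0391
grasp_force: 63.0
```

Call:
{"name": "move_arm", "arguments": {
  "offset": [
    [0, 0, 3],
    [0, 0, 3],
    [0, 0, 3],
    [0, 0, 1.5],
    [0, 0, 0]
  ],
  "twist": [
    [0, 0, 0],
    [0, 0, 0],
    [0, 0, 0],
    [0, 0, 0],
    [0, 0, 0]
  ],
  "grip": [0.2, 0.2, 0.2, 0.2, 0.2]
}}

```text
time: 24.0
ee_pos: [0.4239, -0.3592, 0.1471]
tcp_rot: [-179.8, -0.2, 90.1]
wrist_force: [-0.2, 0.2, -6.4]
opening: 0.0389
grasp_force: 63.1
```

Call:
{"name": "move_arm", "arguments": {
  "offset": [
    [0, 0, 0],
    [0, 0, 0],
    [0, 0, 0]
  ],
  "twist": [
    [0, 0, 0],
    [0, 0, 0],
    [0, 0, 0]
  ],
  "grip": [0.2, 0.2, 0.2]
}}

```text
time: 24.3
ee_pos: [0.4251, -0.3611, 0.1508]
tcp_rot: [179.9, 0.1, 90.0]
wrist_force: [-0.7, -0.1, -6.7]
opening: 0.0388
grasp_force: 63.3
```

```bash
python3 - <<'E'
from h import *
a=viewer.camera("top");b=viewer.camera("side");o=bot.get_obs();print(o["ee_pos"],o["tcp_rot"],o["wrist_force"],o["time"])
np.save("top3.npy",a,allow_pickle=True);np.save("side3.npy",b,allow_pickle=True)
f=lambda p,r,c:cv2.resize(p["color"][r:r+80,c:c+80,::-1],(400,400),interpolation=cv2.INTER_CUBIC)
cv2.imwrite("pics/e2.png",np.hstack([f(a,215,360),f(b,75,335)]))
W=cloud(b);z=W[...,2]
q=W[(z>.09)&(z<.115)&(np.hypot(W[...,0]-.424,W[...,1]+.361)<.04)];print(len(q),np.percentile(q,[2,50,98],axis=0).round(4))
W=cloud(a);z=W[...,2]
for c in((.547,-.0905),(.441,.33)):
    q=W[(z<.145)&(z>.06)&(np.hypot(W[...,0]-c[0],W[...,1]-c[1])<.04)];print(len(q),q.mean(0),q.max(0))
E
```

```text
[ 0.42481247 -0.36095549  0.15018971] [1.79937202e+02 5.48510769e-02 8.99980093e+01] [-0.50358209 -1.35038503 -7.63958724] 24.4
77 [[ 0.4042 -0.3624  0.0915]
 [ 0.4166 -0.3435  0.1029]
 [ 0.4398 -0.3361  0.1141]]
190 [ 0.54427632 -0.08827254  0.12493922] [ 0.56635508 -0.07115126  0.14393655]
138 [0.44120974 0.33028681 0.07070576] [0.45927007 0.34920612 0.07735803]
```

View pics/e2.png

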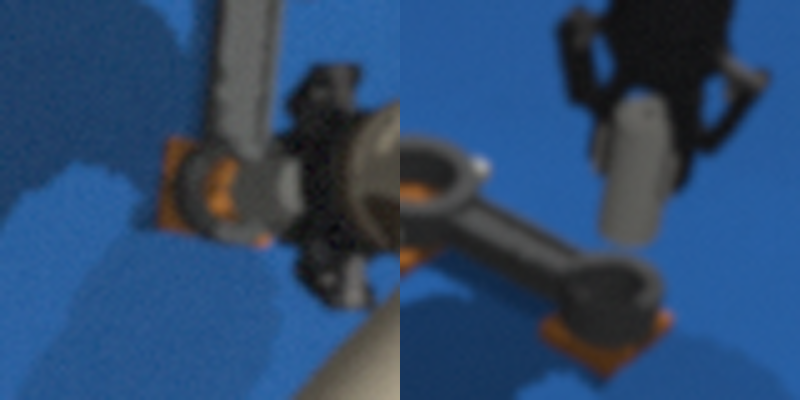

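The top crop shows the pin's lower end over the right half of the eye, at about (265,190), displaced by parallax. In the side crop the pin's bottom is at (630,235), above the eye at (615,285). I'll check numerically by projection.

```bash
python3 - <<'E'
from h import *
def proj(p,X):
    M,t=pose(p);c=(np.atleast_2d(X)-t)@M;return c[:,:2]/c[:,2:]*K(p)+[p["cx"],p["cy"]]
th=np.linspace(0,2*np.pi,60)
ims=[]
for n,r,c in(("top3",215,360),("side3",75,335)):
    p=np.load(n+".npy",allow_pickle=True).item()
    # per-camera bias from pin-C top measurement relative to TCP (0.5058,0.1223)
    b=np.array([.5055,.119])-[.5058,.1223] if n=="top3" else np.array([.5045,.1239])-[.5058,.1223]
    im=cv2.resize(p["color"][r:r+80,c:c+80,::-1],(400,400),interpolation=cv2.INTER_CUBIC)
    for (x,y,z,R0,col) in((.4248,-.361,.090,.02,(0,0,255)),(.4243,-.3607,.048,.033,(0,255,0)),(.4243,-.3607,.048,.0205,(0,255,255))):
        X=np.stack([x+b[0]+R0*np.cos(th),y+b[1]+R0*np.sin(th),0*th+z],-1)
        q=((proj(p,X)-[c,r]+.5)*5-.5)
        cv2.polylines(im,[q.round().astype(int)],True,col,1)
    ims.append(im)
cv2.imwrite("pics/e3.png",np.hstack(ims))
E
```

```text
(no output)
```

View pics/e3.png

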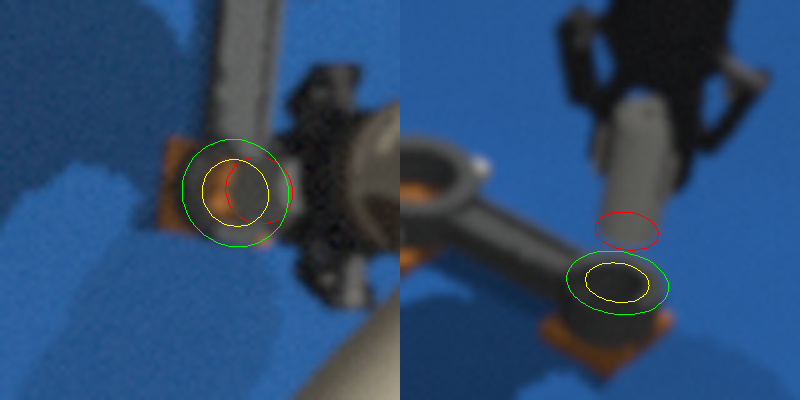

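The overlay (red = predicted pin bottom, green and yellow = predicted eye) suggests the pin may sit a few mm to the right. I'll measure the edges sub-pixel.

```bash
python3 - <<'E'
from h import *
np.set_printoptions(linewidth=250)
L=lambda n:np.load(n+".npy",allow_pickle=True).item()["color"].astype(int)
s=L("side3");s0=L("side");t=L("top3");t0=L("top")
sat=lambda a:a.max(-1)-a.min(-1)
print("side3 pin sat rows116-126 cols 370-393");print(np.arange(370,394))
for r in(112,115,118,120,122,123,124,125,126):print(r,sat(s[r,370:394]))
print("side0 ring sat cols 362-394");print(np.arange(362,394))
for r in range(123,144,2):print(r,sat(s0[r,362:394]), s0[r,368:388].sum(-1)//3)
print("top0 bright cols 394-422");print(np.arange(394,422))
for r in range(241,267,2):print(r,t0[r,394:422,0]-t0[r,394:422,2])
print("top0 grey")
for r in(249,251,253,255):print(r,t0[r,394:422,1])
print("top3 R-B / G")
for r in range(241,265,3):print(r,t[r,394:422,0]-t[r,394:422,2],t[r,394:422,1])
E
```

```text
side3 pin sat rows116-126 cols 370-393
[370 371 372 373 374 375 376 377 378 379 380 381 382 383 384 385 386 387 388 389 390 391 392 393]
112 [122 122 122 120 108  71  25   1   4   4   4   4   3   3   4   4   4   3   1   5  28  62  92 110]
115 [122 121 121 117  91  47   9   3   3   3   2   4   4   4   3   3   1  25  63  94 110 118 121 120]
118 [122 122 121 108  69  24   1   3   2   2   4   3   4   3   3   1  20  65 102 118 119 120 120 120]
120 [123 122 121 106  65  18   2   4   4   3   3   4   4   4   3   4  35  82 111 118 120 121 121 120]
122 [113 119 120 115  94  60  32  13   5   1   3   2   2   1   9  35  72 104 118 120 121 120 120 121]
123 [ 90 104 112 113 104  88  64  45  26  15  11  12  14  22  37  66  96 115 121 121 122 121 120 122]
124 [ 55  72  85  90  87  82  72  59  47  38  37  43  50  61  76  99 114 119 121 122 121 120 119 120]
125 [ 20  33  44  47  45  45  44  41  41  40  46  56  70  87 103 114 119 120 120 119 122 119 119 120]
126 [  2   8  13  14  13  14  15  15  16  19  22  33  49  67  88 104 115 120 122 121 121 121 118 122]
side0 ring sat cols 362-394
[362 363 364 365 
[... 5460 characters left out ...]
2] [ 42  39  35  42  51  51  54  56  64  79  86  82  70  66  66  66  65  67  62  65  72  81 100 109 107  83  48  18]
256 [ 39  16   3   3  -2  -2   5  33  78 101 102  84  53  18   5   3   2   3   2   5   1   4   4   2   4   3   2  -1] [45 39 36 44 48 51 54 69 81 95 96 88 74 70 67 65 66 68 67 66 68 70 79 90 97 88 65 38]
259 [55 48 34 12  1 -3 -1  0  1  8 16 16 22 15  6 -1  0  1  2 -1  2  2  5  4  1 -2 -1  0] [58 55 45 38 37 45 49 55 54 64 70 73 71 66 64 71 75 77 71 65 62 58 60 58 46 35 25 20]
262 [-80 -73 -61 -52 -52 -54 -43 -33 -22 -13 -10  -8  -4  -6  -3  -2   6  29  52  38  -1 -28 -13  -2   2  -3  -2  -1] [79 76 79 73 73 66 56 47 55 65 80 85 85 88 88 88 86 91 96 94 82 64 44 36 29 23 22 28]
```

```bash
python3 - <<'E'
from h import *
p=np.load("top3.npy",allow_pickle=True).item();print("top",ray(p,(412.25,252.9),.09)-ray(p,(407.1,253),.048))
p=np.load("side3.npy",allow_pickle=True).item()
for e in((377.6,131.2),(377.1,131.2)):
  for q in((380.4,120.3),(380.4,121)): print("side",ray(p,q,.09)-ray(p,e,.048))
E
```

```text
top [-0.0007446  -0.00137233  0.042     ]
side [-0.00044392 -0.00475381  0.042     ]
side [-0.00211568 -0.00144743  0.042     ]
side [-0.00177663 -0.00569783  0.042     ]
side [-0.00344838 -0.00239144  0.042     ]
```

The pin is about 2 mm off centre towards −y and 1 mm towards −x. I'll correct that and lower slightly.

Call:
{"name": "move_arm", "arguments": {
  "offset": [
    [0.17, 0.08, 0.3],
    [0, 0, 0.4],
    [0, 0, 0],
    [0, 0, 0],
    [0, 0, 0]
  ],
  "twist": [
    [0, 0, 0],
    [0, 0, 0],
    [0, 0, 0],
    [0, 0, 0],
    [0, 0, 0]
  ],
  "grip": [0.2, 0.2, 0.2, 0.2, 0.2]
}}

```text
time: 24.9
ee_pos: [0.4253, -0.359, 0.1422]
tcp_rot: [-180.0, -0.0, 90.0]
wrist_force: [-0.2, -0.8, -7.7]
opening: 0.039
grasp_force: 63.3
```

Call:
{"name": "move_arm", "arguments": {
  "offset": [
    [0, 0, 0],
    [0, 0, 0],
    [0, 0, 0],
    [0, 0, 0],
    [0, 0, 0]
  ],
  "twist": [
    [0, 0, 0],
    [0, 0, 0],
    [0, 0, 0],
    [0, 0, 0],
    [0, 0, 0]
  ],
  "grip": [0.2, 0.2, 0.2, 0.2, 0.2]
}}

```text
time: 25.4
ee_pos: [0.4253, -0.359, 0.1422]
tcp_rot: [180.0, 0.0, 90.0]
wrist_force: [0.5, -0.1, -6.8]
opening: 0.0391
grasp_force: 63.3
```

```bash
python3 - <<'E'
from h import *
np.set_printoptions(linewidth=200)
a=viewer.camera("top");b=viewer.camera("side");o=bot.get_obs();print(o["ee_pos"],o["tcp_rot"],o["wrist_force"],o["grasp_force"],o["qd"].round(2))
t=a["color"].astype(int);s=b["color"].astype(int)
for r in(249,251,253,255,257):print(r,t[r,398:412,0]-t[r,398:412,2])
for r in(118,120,122,124):print(r,(s[r,370:394].max(-1)-s[r,370:394].min(-1)))
zb=o["ee_pos"][2]-.0599
print(zb)
for c in(404.5,405,405.5): print(c,ray(a,(c+6.65,253),zb)-ray(a,(407.1,253),.048))
m=cv2.absdiff(np.load("side.npy",allow_pickle=True).item()["color"],b["color"]).sum(-1)
print([ (n,m[r-8:r+8,c-8:c+8].mean().round(1)) for n,c,r in(("piston",250,138),("vb",201,176),("cap",229,153),("blue",338,203),("pinA",302,150))])
E
```

```text
[ 0.42529676 -0.35899535  0.14216328] [-1.79997853e+02 -1.19337565e-03  8.99976175e+01] [-0.15909977  0.30909376 -7.13109622] 63.28402899205685 [-0.01  0.02 -0.01 -0.02 -0.06 -0.06]
249 [ 0 -3  2 24 50 70 68 49 22  7  3  2  3  5]
251 [ 1  2 19 42 57 50 31 10  4  2  2 -1  0  1]
253 [-1  4 22 42 55 46 25  7  4  2  1 -1  3  2]
255 [ 0  4 10 39 71 83 62 27  6  3  2  3  2  2]
257 [-1 -1 -2 16 50 71 61 39 18  4  2  4  0  2]
118 [122 121 119  99  55  13   2   4   4   4   4   4   4   4   3   3  32  74 103 115 120 121 120 120]
120 [123 121 112  82  37   5   4   4   4   5   4   4   3   4   3  13  53  94 116 121 120 123 119 121]
122 [113 118 108  70  24   1   3   4   3   3   3   4   3   4   1  28  74 108 120 120 119 121 121 121]
124 [ 56  72  79  61  29   5   2   3   3   3   4   3   2   2  19  56  94 115 120 121 120 120 120 120]
0.08226327698746283
404.5 [-0.00085151 -0.00072411  0.03426328]
405 [-0.0008489  -0.00223233  0.03426328]
405.5 [-0.0008463  -0.00374054  0.03426328]
[('piston', np.float64(17.4)), ('vb', np.float64(8.5)), ('cap', np.float64(9.7)), ('blue', np.float64(14.4)), ('pinA', np.float64(15.3))]
```

Centred to within about 1 mm, with the pin bottom 34 mm above the eye. One last tiny x nudge, then I'll settle and hand in.

Call:
{"name": "move_arm", "arguments": {
  "offset": [
    [0, 0.06, 0],
    [0, 0, 0],
    [0, 0, 0],
    [0, 0, 0],
    [0, 0, 0]
  ],
  "twist": [
    [0, 0, 0],
    [0, 0, 0],
    [0, 0, 0],
    [0, 0, 0],
    [0, 0, 0]
  ],
  "grip": [0.2, 0.2, 0.2, 0.2, 0.2]
}}

```text
time: 26.0
ee_pos: [0.4259, -0.359, 0.1422]
tcp_rot: [180.0, -0.0, 90.0]
wrist_force: [1.0, 0.7, -7.9]
opening: 0.0391
grasp_force: 63.3
```

Call:
{"name": "move_arm", "arguments": {
  "offset": [
    [0, 0, 0],
    [0, 0, 0],
    [0, 0, 0],
    [0, 0, 0],
    [0, 0, 0]
  ],
  "twist": [
    [0, 0, 0],
    [0, 0, 0],
    [0, 0, 0],
    [0, 0, 0],
    [0, 0, 0]
  ],
  "grip": [0.2, 0.2, 0.2, 0.2, 0.2]
}}

```text
time: 26.5
ee_pos: [0.4259, -0.359, 0.1422]
tcp_rot: [-180.0, 0.0, 90.0]
wrist_force: [-0.4, -1.2, -7.9]
opening: 0.0388
grasp_force: 63.3
```

```bash
python3 -c "
from workcell import bot
print(bot.get_obs()['ee_pos']);print(bot.job_done())"
```

```text
[ 0.42590669 -0.35899023  0.14218322]
the job is handed in; nothing more can be done
None
```

Job handed in at about 26.5 s: the short pin is in the grey bin, the lighter pin (about 3.2 N) is back upright on the plate, and the heavier one (about 7.0 N) is held still and upright about 34 mm above the small-end eye, centred to within about 1 mm by my measurements.

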